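# Put the setting block away and line up a cover under the bench punch

### The job

The long setting block is still standing under the bench punch: take it out and set it down gently, upright as it stood, in its own slot of the storage tray (the long pocket that fits it). Then slide the white cover, keeping it flat on the press table without lifting it, until the slot mark on its pad sits right under the punch blade and in line with it, and let go. Do not knock the punch, and leave the square block, the oil bottle, the handwheel and the key unit where they are.

Things in the scene. Friction and masses are not known exactly. Their poses are not given: they have to be found in the camera images.
- press: Green punch press, fixed; origin on the bench under the punch. Steel table, top at z = 20 mm, x -280 to 170, y -130 to 155. Column 50 x 65 at x = 130, to z = 310; from it an arm 55 wide in y (underside z = 245) reaches over the origin to x = -45 (a cap on it to z = 345); open to -x. Two rails, 12 high, x -20 to 50, inner faces at y = 55 and -55. Hand lever by the column to z = 330.
- punch: The press's fixed punch, hanging from the arm over the press origin (same origin and axes as the press): ram 22 mm in diameter down to z = 135, holder 14 mm in diameter down to z = 95, then a flat blade 14 mm along x and 4 mm along y, down to its tip at z = 71.
- tip (a point): Centre of the lower end of the punch blade, 71 mm above the bench, 51 mm above the press table. The blade is 14 mm long along the press's x.
- cover: White moulded cover, inside up on the press table, loose, 180 g. Flange 130 (x) x 80 (y) x 6 mm, origin at the centre of its underside. Pad 36 x 36, top 36 above the underside, centred at x = 35. Upright grip rib 44 long (x), 12 thick (y), top 44 above the underside, centred at x = -30. Four screw bosses 14 high, 10 across, at x = -55 and 53, y = 30 and -30.
- mark (a point): Centre of the slot mark, a black line 14 x 4 mm along the cover's x on top of its pad (35, 0, 36 mm from the cover's origin).
- rib_top (a point): Middle of the top edge of the cover's grip rib (-30, 0, 44 mm from the cover's origin).
- setting_block: Setting block, plain aluminium bar 70 (x) x 28 (y) x 45 mm (z), about 240 g, loose; origin at the centre of its underside. Stands at the start on the press table with one end under the punch, 6 mm below the tip.
- tray: White storage tray, fixed: floor 3 mm, rim 13 mm high, from x = -81 to +61 and y = -103 to +103 about its origin. Holds three white modules side by side along y, 62 mm apart, in an order that changes.
- slot_long: Module of the setting block, fixed: pocket 80 (x) x 38 (y) mm. Origin at the underside, below the pocket's centre; pocket floor 3 mm above the origin, wall tops 10 mm above it. Module 60 mm wide, from x = -70 to +50; a paper card with the pocket's shape in black lies at its -x end.
- slot_short: Like the long module, but with a pocket of 52 x 38 mm; empty, for a part that is not here.
- slot_square: Like the long module, but with a pocket of 48 x 48 mm; holds the square block.
- square_block: Aluminium block 40 x 40 x 30 mm, loose, in its own square pocket; origin under its centre. Leave alone.
- oil_bottle: Small amber bottle 34 mm in diameter, 85 mm high, loose on the press table beside the cover, on the side away from the robot. Leave alone.
- handwheel: Black handwheel 64 mm in diameter, 26 mm high, lying loose on the bench beyond the tray. Leave alone.
- key_unit: Grey unit with ten black keys, 60 x 110 x 26 mm, loose on the bench right of the press. Leave alone.
Things that resemble listed ones, but are neither listed nor needed, are in the scene too. Of the things shaped like the cover, the white one is meant.

How it is judged:
By the outcome, as a careful person would: the job done as asked, in the order asked, and still so for the second after the job is handed in, with the robot touching nothing.
It also fails if it takes over 58 s, if anything falls off the work surface, if the arm or the gripper's body presses on something with over 40 N, if the wrist force passes 120 N, or if a joint passes its speed limit or range.

### The arm

A 6-joint arm with a two-finger parallel gripper is mounted at the origin on the work surface. World frame = base frame: x ahead of the robot, y to its left, z up, the work surface at z = 0. Lengths are in m, angles in rad, forces in N, time in s.
With the tool pointing down it reaches from about 0.425 to 0.95 m from the base axis. Payload 14.7 kg.
Tool frame: the origin (TCP) lies midway between the tips of the shut fingers; the grasp point (between the pads) lies 19 mm behind it; z points along the fingers, y is the line along which they close (so a half turn about z gives the same grasp; the last joint's range is limited). The gripper opens to 85 mm and grips with 20 to 120 N. Pads are 22 mm wide; open, the fingers measure 114 mm over their backs; the gripper's body (76 mm by 85 mm) begins 54 mm behind the grasp point. The pads swing forward as they close: fully open they stand 13 mm farther back than shut.
Start: joints at [-1.343, 0.48, 1.596, -0, 1.065, -0.047], TCP at [0.176, -0.626, 0.231] pointing down, gripper open.
Joint ranges: [-2.75, 2.75], [-0.82, 2.05], [0.23, 2.67], [-1.56, 4.7], [0.09, 2.69], [-2.92, 2.92]. Speed limits (rad/s): [1.89, 1.89, 2.39, 3.01, 3.01, 3.01].

### API

Orientations are given as a rotation vector (axis times angle).
In Python, from bench import r gives the robot as it stands.
- The arm moves only by the tool servo_tool, never from a script. Its argument "deltas" is a list that holds one entry, the list of rows, each a list of 7 numbers: the opening, from -1 (shut) to 1 (fully open), then the shift along the tool's x, y, z in cm, then the turn, a rotation vector about the tool's x, y, z in rad. In form: [[[hand, x, y, z, wx, wy, wz], ...]]. A call has 1 to 10 rows; each row shifts and turns the commanded pose from where the row before left it, along the tool's axes as they then stand; what a row does not reach is not made up. A row lasts 1/12 s, in which the tool goes at most 41.7 mm and 7.16 degrees, less where a joint would pass 70% of its speed; a pose out of reach is approached as far as the arm can. A call with a gripper value outside its range is refused whole. The fingers move at their own pace and stop on an object; the grip force is fixed at half the most. Time passes only in rows, so rows that do not move let the fingers close. It gives the time, the measured TCP pose, the force, the opening and the grip force at its end, in the units of the state.
- r.read_state(): the state, without advancing time (a new reading comes with each control period).
- r.camera(name): name is "scene" or "top"; returns a dict with "pixels" (400x640x3 uint8, blue, green, red), "K" (3x3 intrinsics, pixels), "R" (3x3) and "t" (3): a world point X has camera coordinates R X + t. Camera axes: x right, y down, z forward; pixel columns grow to the right and rows downward; lengths in m; the calibration is good to about 2 mm. A picture is of the moment at which its call begins. There is no depth.
- r.hand_in(): hands the job in; it is judged then, once.
The state is a dict: "time": time; "joint_pos": joint angles; "qvel": joint speeds; "joint_torque": joint torques, N m; "position": TCP position; "tcp_rot": TCP orientation; "wrist_force": force on the tool from outside, world axes, zero at the start; "torque": the same for the moment, N m; "opening": finger opening in m; "gripper_force": force on a finger pad.
Only numpy, scipy, OpenCV 4.12 (cv2) and the standard library are available. Lean on these libraries where they do the work, as an engineer would, in place of code of your own. Each camera call takes 0.05 s, during which the arm holds its last target. There are 200 camera calls.

## Working session

There is one attempt and no reset: what is moved stays moved. The work goes in short steps, Python scripts to look and compute and a tool call to move; the robot and the scene stay as the last step left them, time stands still between calls to the robot, and variables do not carry over. Pictures are saved under pics/ and viewed, at most 10 in all, crops included, and the job is handed in when it is done.

Besides the shell and the picture viewer there is one more tool, called by a JSON object that holds its "op" and its "data", one argument or row to a line. servo_tool: Moves the arm, as the interface text tells. Its arguments: {"type":"object","properties":{"deltas":{"type":"array","items":{"type":"array","items":{"type":"array","items":{"type":"number"}}}}},"required":["deltas"]}

```bash
mkdir -p pics; ls
python3 - <<'E'
from bench import r
import cv2,numpy as np,pickle
for n in("top","scene"):
    c=r.camera(n);cv2.imwrite(f"pics/{n}0.png",c["pixels"]);pickle.dump(c,open(n+"0.pkl","wb"))
    print(n,c["K"].tolist(),(-c["R"].T@c["t"]).round(3),c["R"].round(3).tolist())
s=r.read_state();print(s["time"],s["position"],s["tcp_rot"],s["opening"])
E
```

```text
pics
top [[462.1036331823831, 0.0, 319.4845391630097], [0.0, 462.1036331823831, 190.07118720821367], [0.0, 0.0, 1.0]] [ 0.351 -0.106  1.604] [[0.024, -1.0, -0.013], [-0.997, -0.023, -0.078], [0.078, 0.015, -0.997]]
scene [[439.1657404775253, 0.0, 321.4632091334654], [0.0, 439.1657404775253, 194.2484085105808], [0.0, 0.0, 1.0]] [ 1.219 -0.462  1.059] [[0.453, 0.891, 0.001], [0.685, -0.347, -0.641], [-0.571, 0.291, -0.768]]
0.1 [ 0.1763467  -0.62525429  0.23073442] [-3.11093899e+00 -4.30207779e-01  1.27924125e-04] 0.08523029091070056
```

View pics/top0.png

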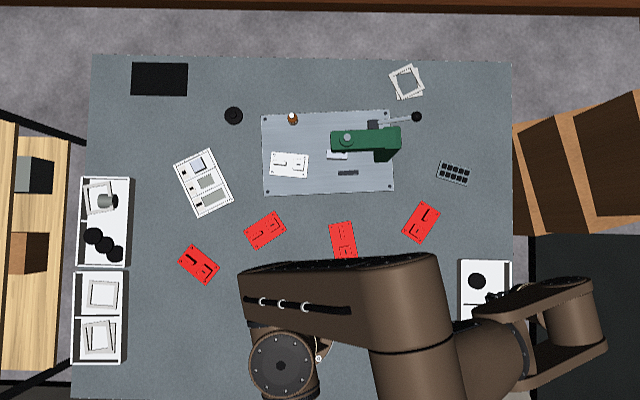

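View pics/scene0.png

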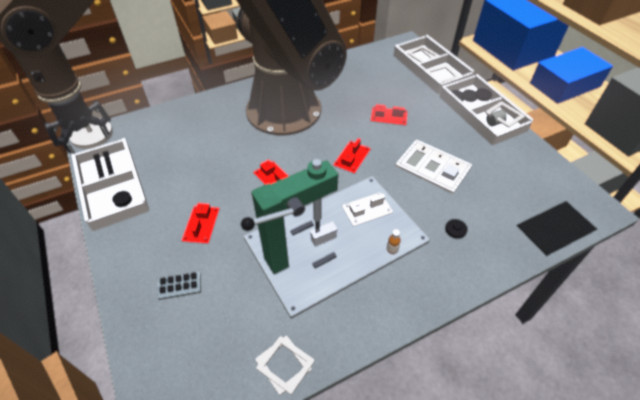

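Top view: the press table is at (328,152) with the white cover at (289,163) and the block end at (337,155). The tray is at (204,183). Distractors are four red covers at (265,230), (343,240), (421,222) and (198,264), plus the other trays at the left and lower right. Next, one close crop of each view.

Run:
```python
import cv2,numpy as np
t=cv2.imread("pics/top0.png");s=cv2.imread("pics/scene0.png")
cv2.imwrite("pics/t1.png",cv2.resize(t[100:220,165:415],None,fx=3.2,fy=3.2,interpolation=cv2.INTER_CUBIC))
cv2.imwrite("pics/s1.png",cv2.resize(s[130:320,230:480],None,fx=3.1,fy=3.1,interpolation=cv2.INTER_CUBIC))
```

```text
(no output)
```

View pics/t1.png

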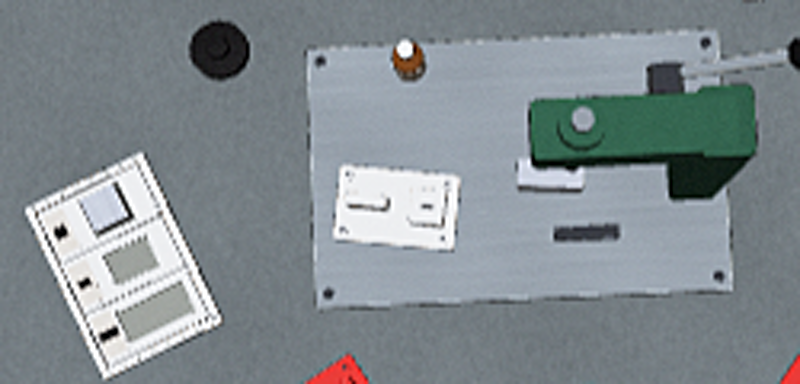

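View pics/s1.png

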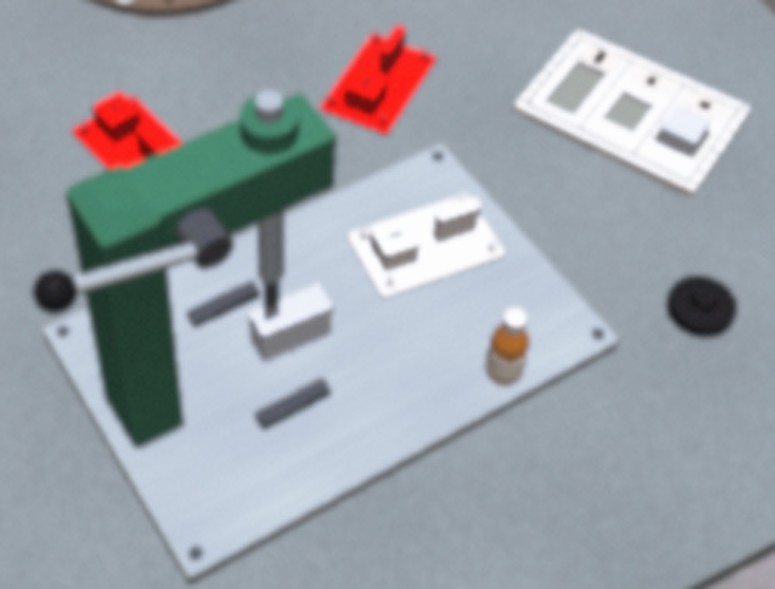

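Top crop: the cover is at (397,207), with its mark at (427,205) and rib at (367,201), so cover +x points towards the punch. The long pocket is the lowest one in the tray at (155,310), with the long card at its left; the short pocket is at (130,258) and the square one is occupied at (105,207). Scene crop: the block is at (291,322) with the blade tip above it at (271,310).

```bash
cat > h.py <<'E'
import cv2,numpy as np,pickle
def ray(c,uv,z):
    uv=np.atleast_2d(uv).astype(float)
    C=-c["R"].T@c["t"]
    d=np.c_[uv,np.ones(len(uv))]@np.linalg.inv(c["K"]).T@c["R"]
    return (C+d*((z-C[2])/d[:,2])[:,None])[:,:2]
def proj(c,X):
    p=np.atleast_2d(X)@c["R"].T+c["t"];p=p@c["K"].T;return p[:,:2]/p[:,2:]
def load(n): return pickle.load(open(n,"rb"))
def blob(c,lo,win,amin=3):
    "blobs in window (u0,v0,u1,v1) of mask function lo(bgr)->bool"
    u0,v0,u1,v1=win
    m=lo(c["pixels"][v0:v1,u0:u1].astype(int)).astype(np.uint8)
    n,l,st,ce=cv2.connectedComponentsWithStats(m)
    return [(st[i,4],ce[i]+[u0,v0],l==i) for i in range(1,n) if st[i,4]>=amin]
E
python3 - <<'E'
from h import *
T,S=load("top0.pkl"),load("scene0.pkl")
dark=lambda p:p.max(2)<95
f=lambda u,v,o,k:(np.array([u,v])/k+o)
def wc(c,uv,hw=4,sign=1):
    u,v=np.round(uv).astype(int);g=c["pixels"][v-hw:v+hw+1,u-hw:u+hw+1].mean(2)
    w=np.clip(np.median(g)-g-15,0,None);yy,xx=np.mgrid[v-hw:v+hw+1,u-hw:u+hw+1]
    return np.array([(w*xx).sum(),(w*yy).sum()])/w.sum()
tb=[f(*p,(165,100),3.2) for p in((320,62),(706,43),(719,276),(328,294))]
sb=[f(*p,(230,130),3.1) for p in((597,334),(195,553),(62,331),(438,156))]
for c,b in((T,tb),(S,sb)):
    P=np.array([ray(c,wc(c,x,3),.02)[0] for x in b]);print("bolts",P.round(4).tolist(),"sides",np.linalg.norm(P-np.roll(P,-1,0),axis=1).round(4), P.mean(0).round(4))
# corners top
P=ray(T,[f(*p,(165,100),3.2) for p in((307,50),(717,32),(732,290),(318,307))],.02);print("corners",P.round(4).tolist(),P.mean(0),np.linalg.norm(P-np.roll(P,-1,0),axis=1))
P=ray(S,[f(*p,(230,130),3.1) for p in((618,343),(192,580),(42,327),(443,144))],.02);print("corners",P.round(4).tolist(),P.mean(0),np.linalg.norm(P-np.roll(P,-1,0),axis=1))
# cover
white=lambda p:(p.min(2)>205)
for c,win in((T,(262,145,318,186)),(S,(338,185,395,230))):
    b=max(blob(c,white,win),key=lambda x:x[0]);cn,_=cv2.findContours(b[2].astype(np.uint8),0,1)
    cn=max(cn,key=cv2.contourArea)[:,0]+win[:2]
    P=ray(c,cn,.026).astype(np.float32);print("cover",b[0],cv2.minAreaRect(P))
# mark
for c,uv in((T,f(427,205,(165,100),3.2)),(S,f(396,235,(230,130),3.1))):
    p=wc(c,uv,2);print("mark",p,ray(c,p,.056))
# pockets
u0,v0,u1,v1=170,145,240,222
g=T["pixels"][v0:v1,u0:u1].astype(int)
for b in blob(T,lambda p:(p.max(2)<190)&(p.max(2)>110),(u0,v0,u1,v1),60):
    cn,_=cv2.findContours(b[2].astype(np.uint8),0,1);P=ray(T,max(cn,key=cv2.contourArea)[:,0]+[u0,v0],.013).astype(np.float32)
    print("pocket?",b[0],b[1],cv2.minAreaRect(P))
b=max(blob(T,lambda p:p.min(2)>195,(u0,v0,u1,v1)),key=lambda x:x[0]);cn,_=cv2.findContours(b[2].astype(np.uint8),0,1)
P=ray(T,max(cn,key=cv2.contourArea)[:,0]+[u0,v0],.013).astype(np.float32);print("tray",cv2.minAreaRect(P))
E
```

```text
bolts [[0.7199, 0.1151], [0.7495, -0.3039], [0.4949, -0.3213], [0.4659, 0.0976]] sides [0.4201 0.2552 0.4199 0.2546] [ 0.6076 -0.1031]
bolts [[0.7189, 0.1164], [0.7478, -0.3034], [0.4934, -0.3215], [0.4641, 0.0983]] sides [0.4208 0.2551 0.4208 0.2554] [ 0.6061 -0.1025]
corners [[0.7305, 0.1283], [0.7598, -0.3175], [0.4788, -0.3371], [0.4501, 0.1069]] [ 0.60479049 -0.10486932] [0.44681976 0.2816951  0.44490832 0.2812029 ]
corners [[0.7369, 0.1271], [0.7692, -0.315], [0.4823, -0.3361], [0.4543, 0.1119]] [ 0.61065853 -0.10301588] [0.44323308 0.28767046 0.44893106 0.28304204]
cover 771 ((0.5608872175216675, 0.026751607656478882), (0.1285608410835266, 0.08074064552783966), 85.83897399902344)
cover 886 ((0.5597125291824341, 0.030198249965906143), (0.14222250878810883, 0.08764217048883438), 85.95673370361328)
mark [298.01205674 164.08439716] [[ 0.55828644 -0.00813218]]
mark [357.29761905 205.05952381] [[ 0.55667208 -0.00707351]]
pocket? 2898 [205.27812284 183.40959282] ((0.4915866553783417, 0.31830471754074097), (0.26848846673965454, 0.2417740672826767), 2.174840211868286)
pocket? 149 [205.48993289 181.26845638] ((0.4973830580711365, 0.31474077701568604), (0.03616800159215927, 0.05102132260799408), 28.167673110961914)
pocket? 227 [213.11894273 197.08370044] ((0.4427089989185333, 0.28571590781211853), (0.03591189906001091, 0.07700497657060623), 26.8501033782959)
tray ((0.49314701557159424, 0.32260626554489136), (0.2069050669670105, 0.14124995470046997), 27.489334106445312)
```

```bash
cat >> h.py <<'E'
from scipy.spatial.transform import Rotation as Ro
O=np.array([.5983,-.1585]);A=np.radians(-86.0)   # press origin, x-axis angle
ex=np.array([np.cos(A),np.sin(A)]);ey=np.array([-ex[1],ex[0]])
def press(xy): d=np.atleast_2d(xy)-O;return np.c_[d@ex,d@ey]
def world(px,py): return O+px*ex+py*ey
def tool(yaw,tilt):
    "closing along y of a body with x-axis at yaw; tool z leans to +x of it by tilt"
    a=np.array([np.cos(yaw),np.sin(yaw),0]);k=np.array([0,0,1.])
    z=np.sin(tilt)*a-np.cos(tilt)*k;y=np.array([-a[1],a[0],0]);return np.c_[np.cross(y,z),y,z]
def plan(p1,R1,n,hand,p0=None,R0=None):
    from bench import r
    if p0 is None: s=r.read_state();p0=s["position"];R0=Ro.from_rotvec(s["tcp_rot"]).as_matrix()
    p,R=p0.copy(),R0.copy();w=Ro.from_matrix(R0.T@R1).as_rotvec();rows=[]
    for i in range(1,n+1):
        q=p0+(p1-p0)*i/n;Q=R0@Ro.from_rotvec(w*i/n).as_matrix()
        d=np.round(R.T@(q-p)*100,2);t=np.round(Ro.from_matrix(R.T@Q).as_rotvec(),3)
        p=p+R@d/100;R=R@Ro.from_rotvec(t).as_matrix();rows.append([hand,*d.tolist(),*t.tolist()])
    for i in range(0,n,10): print(str(rows[i:i+10]).replace(" ",""))
    return p,R
E
python3 - <<'E'
from h import *
T,S=load("top0.pkl"),load("scene0.pkl")
for c,win in((S,(308,218,342,250)),(T,(322,145,352,162))):
  u0,v0,u1,v1=win
  g=c["pixels"][v0:v1,u0:u1].min(2);print(g[::2,::2] if c is S else g[::2,::2])
  for th in(200,210,220):
    b=max(blob(c,lambda p:p.min(2)>th,win),key=lambda x:x[0]);cn,_=cv2.findContours(b[2].astype(np.uint8),0,1)
    cn=max(cn,key=cv2.contourArea)[:,0]+win[:2];P=press(ray(c,cn,.065)).astype(np.float32)
    print(th,b[0],"press-frame",cv2.minAreaRect(P),P.min(0),P.max(0))
# tip and blade prediction in scene
print(proj(S,[[*O,.071],[*O,.095]]), (proj(S,[[*O,.071]])-[230,130])*3.1)
d=lambda uv:press(ray(S,np.array(uv)/3.1+[230,130],.065)).round(4).tolist()
print("hand corners scene",d([(249,316),(322,285),(333,303),(263,337)]))
E
```

```text
[[197 194 176 106  95  94 112 180 195 194 193 194 194 194 195 195 196]
 [186 166 171 137  89  88 144 191 194 195 196 196 199 194 194 194 196]
 [124 100 134 155  66  62 151 193 195 200 206 220 226 200 194 195 193]
 [ 88  80  89 144  58  57 153 202 212 226 233 237 237 221 195 193 192]
 [ 72  89 134 155  63  59 175 230 236 238 238 237 236 233 209 193 194]
 [137 177 199 181  77  79 200 237 238 237 238 238 238 236 217 191 193]
 [197 212 229 214 101 109 207 237 238 239 238 232 219 187 160 185 192]
 [197 195 231 223 155 190 230 238 236 229 213 165 132 122 147 190 192]
 [195 158 189 235 232 236 235 224 191 153 128 122 119 119 149 190 192]
 [198 162 141 228 234 213 168 141 124 121 120 119 118 121 152 191 194]
 [198 167 113 151 160 132 121 120 120 118 120 125 136 156 184 197 195]
 [200 179 117 109 121 120 120 118 122 126 142 165 184 194 196 195 192]
 [198 194 154 112 119 119 121 132 144 173 190 197 198 198 196 194 194]
 [199 199 182 132 124 138 157 181 189 199 199 199 197 194 195 193 192]
 [197 196 195 172 166 184 195 200 201 200 199 197 195 194 194 192 193]
 [195 197 198 195 196 198 200 200 1
[... 928 characters left out ...]
05 204 206 208 209 207 150 155]
 [152 156 151 181 179 189 199 205 207 200 217 222 222 158 158]
 [151 153 143  89  88  71  68  64  66  49  48  46  64 159 156]
 [151 152 151 156 159 164 163 164 168 166 170 169 165 161 161]]
200 85 press-frame ((-0.02182629518210888, -0.002619722858071327), (0.021461497992277145, 0.06628099828958511), 80.090087890625) [-0.05379479 -0.01434146] [0.01044588 0.01241248]
210 10 press-frame ((-0.04636577516794205, 0.007004961371421814), (0.010186547413468361, 0.013453369960188866), 87.27323150634766) [-0.05331891  0.00159744] [-0.03988901  0.01241248]Traceback (most recent call last):
  File "<stdin>", line 7, in <module>
ValueError: max() iterable argument is empty
```

Run:
```python
from h import *
from bench import r
R1=tool(np.radians(-90),np.radians(30))
plan(np.array([.48,0,.30]),R1,24,.2)
g=np.array([*world(-.0434,-.0012),.050]);t=g+.019*R1[:,2]
print("TCP grasp",t,"pre",t-.1*R1[:,2])
```

```text
[[0.2,1.92,-2.16,-0.29,-0.014,-0.019,-0.053],[0.2,2.04,-2.06,-0.35,-0.014,-0.018,-0.052],[0.2,2.12,-1.94,-0.42,-0.014,-0.019,-0.053],[0.2,2.22,-1.82,-0.48,-0.015,-0.019,-0.053],[0.2,2.3,-1.69,-0.56,-0.014,-0.018,-0.052],[0.2,2.38,-1.57,-0.62,-0.014,-0.019,-0.053],[0.2,2.44,-1.42,-0.69,-0.014,-0.019,-0.053],[0.2,2.5,-1.29,-0.75,-0.014,-0.018,-0.052],[0.2,2.55,-1.14,-0.82,-0.014,-0.019,-0.053],[0.2,2.59,-0.99,-0.88,-0.014,-0.019,-0.053]]
[[0.2,2.62,-0.84,-0.94,-0.015,-0.019,-0.052],[0.2,2.65,-0.7,-1.0,-0.014,-0.018,-0.053],[0.2,2.65,-0.53,-1.06,-0.014,-0.019,-0.053],[0.2,2.67,-0.38,-1.12,-0.014,-0.019,-0.052],[0.2,2.65,-0.23,-1.17,-0.014,-0.018,-0.053],[0.2,2.64,-0.07,-1.22,-0.014,-0.019,-0.053],[0.2,2.62,0.09,-1.27,-0.015,-0.019,-0.053],[0.2,2.58,0.25,-1.32,-0.014,-0.018,-0.052],[0.2,2.54,0.39,-1.36,-0.014,-0.019,-0.053],[0.2,2.5,0.55,-1.4,-0.014,-0.019,-0.053]]
[[0.2,2.43,0.7,-1.44,-0.014,-0.018,-0.052],[0.2,2.36,0.85,-1.47,-0.014,-0.019,-0.053],[0.2,2.29,0.99,-1.5,-0.015,-0.019,-0.053],[0.2,2.2,1.13,-1.53,-0.014,-0.018,-0.052]]
TCP grasp [ 0.59407549 -0.12478943  0.03354552] pre [ 0.59407549 -0.07478943  0.12014806]
```

{"op": "servo_tool", "data": {
  "deltas": [
    [[0.2,1.92,-2.16,-0.29,-0.014,-0.019,-0.053],[0.2,2.04,-2.06,-0.35,-0.014,-0.018,-0.052],[0.2,2.12,-1.94,-0.42,-0.014,-0.019,-0.053],[0.2,2.22,-1.82,-0.48,-0.015,-0.019,-0.053],[0.2,2.3,-1.69,-0.56,-0.014,-0.018,-0.052],[0.2,2.38,-1.57,-0.62,-0.014,-0.019,-0.053],[0.2,2.44,-1.42,-0.69,-0.014,-0.019,-0.053],[0.2,2.5,-1.29,-0.75,-0.014,-0.018,-0.052],[0.2,2.55,-1.14,-0.82,-0.014,-0.019,-0.053],[0.2,2.59,-0.99,-0.88,-0.014,-0.019,-0.053]]
  ]
}}

```text
time: 0.93
position: [0.3031, -0.3638, 0.26]
tcp_rot: [2.729, 1.164, -0.246]
wrist_force: [-0.5, -0.1, -0.1]
opening: 0.0514
gripper_force: 0.0
```

{"op": "servo_tool", "data": {
  "deltas": [
    [[0.2,2.62,-0.84,-0.94,-0.015,-0.019,-0.052],[0.2,2.65,-0.7,-1.0,-0.014,-0.018,-0.053],[0.2,2.65,-0.53,-1.06,-0.014,-0.019,-0.053],[0.2,2.67,-0.38,-1.12,-0.014,-0.019,-0.052],[0.2,2.65,-0.23,-1.17,-0.014,-0.018,-0.053],[0.2,2.64,-0.07,-1.22,-0.014,-0.019,-0.053],[0.2,2.62,0.09,-1.27,-0.015,-0.019,-0.053],[0.2,2.58,0.25,-1.32,-0.014,-0.018,-0.052],[0.2,2.54,0.39,-1.36,-0.014,-0.019,-0.053],[0.2,2.5,0.55,-1.4,-0.014,-0.019,-0.053]]
  ]
}}

```text
time: 1.77
position: [0.4297, -0.103, 0.2887]
tcp_rot: [2.178, 1.744, -0.45]
wrist_force: [0.7, 0.3, 0.3]
opening: 0.0517
gripper_force: 0.0
```

{"op": "servo_tool", "data": {
  "deltas": [
    [[0.2,2.43,0.7,-1.44,-0.014,-0.018,-0.052],[0.2,2.36,0.85,-1.47,-0.014,-0.019,-0.053],[0.2,2.29,0.99,-1.5,-0.015,-0.019,-0.053],[0.2,2.2,1.13,-1.53,-0.014,-0.018,-0.052],[0.2,0,0,0,0,0,0],[0.2,0,0,0,0,0,0]]
  ]
}}

```text
time: 2.27
position: [0.4804, 0.0011, 0.2995]
tcp_rot: [1.924, 1.929, -0.516]
wrist_force: [0.6, -1.6, 0.5]
opening: 0.0509
gripper_force: 0.0
```

Run:
```python
from h import *
from bench import r
s=r.read_state();print(s["time"],s["position"],s["tcp_rot"],s["opening"],s["joint_pos"])
R1=tool(np.radians(-90),np.radians(30));print(Ro.from_matrix(R1).as_rotvec())
t=np.array([.5941,-.1248,.0335])
p,R=plan(t-.1*R1[:,2],R1,10,.2)
plan(t,R1,8,.2,p,R)
```

```text
2.2667 [0.48042082 0.00109274 0.2995074 ] [ 1.92379996  1.92857557 -0.51639177] 0.050860870856502934 [ 0.31300539  0.2718134   1.87987937 -0.5332101   1.21635633  0.55709243]
[ 1.92687451  1.92687451 -0.51630447]
[[0.2,0.24,1.14,1.93,0.0,0.0,0.0],[0.2,0.24,1.13,1.94,0.0,0.0,0.0],[0.2,0.24,1.14,1.93,0.0,0.0,0.001],[0.2,0.24,1.13,1.94,0.0,0.0,-0.0],[0.2,0.24,1.14,1.93,0.001,0.0,0.0],[0.2,0.24,1.13,1.93,-0.0,0.0,0.0],[0.2,0.24,1.14,1.94,-0.0,0.001,0.001],[0.2,0.24,1.14,1.93,-0.0,-0.0,-0.0],[0.2,0.23,1.13,1.93,0.0,-0.0,-0.0],[0.2,0.24,1.14,1.94,0.0,-0.0,0.0]]
[[0.2,0.0,-0.0,1.25,0.0,-0.0,0.0],[0.2,0.0,-0.0,1.25,0.0,-0.0,0.0],[0.2,0.0,-0.0,1.25,0.0,-0.0,0.0],[0.2,0.0,-0.0,1.25,0.0,-0.0,0.0],[0.2,0.0,-0.0,1.25,0.0,-0.0,0.0],[0.2,0.0,-0.0,1.25,0.0,-0.0,0.0],[0.2,0.0,-0.0,1.25,0.0,-0.0,0.0],[0.2,0.0,-0.0,1.25,0.0,-0.0,0.0]]
```

{"op": "servo_tool", "data": {
  "deltas": [
    [[0.2,0.24,1.14,1.93,0,0,0],[0.2,0.24,1.14,1.93,0,0,0],[0.2,0.24,1.14,1.93,0,0,0],[0.2,0.24,1.14,1.93,0,0,0],[0.2,0.24,1.14,1.93,0,0,0.002],[0.2,0.24,1.14,1.93,0,0,0],[0.2,0.24,1.14,1.93,0,0,0],[0.2,0.24,1.14,1.93,0,0,0],[0.2,0.24,1.14,1.93,0,0,0],[0.2,0.24,1.14,1.93,0,0,0]]
  ]
}}

```text
time: 3.1
position: [0.5939, -0.0779, 0.1201]
tcp_rot: [1.93, 1.923, -0.517]
wrist_force: [0.7, 0.1, 0.6]
opening: 0.0515
gripper_force: 0.0
```

{"op": "servo_tool", "data": {
  "deltas": [
    [[0.2,0,0,1.0,0,0,0],[0.2,0,0,1.0,0,0,0],[0.2,0,0,1.0,0,0,0],[0.2,0,0,0,0,0,0],[0.2,0,0,0,0,0,0]]
  ]
}}

```text
time: 3.52
position: [0.5935, -0.0916, 0.0952]
tcp_rot: [1.929, 1.924, -0.517]
wrist_force: [0.1, 0.1, -0.1]
opening: 0.0512
gripper_force: 0.0
```

Run:
```python
from h import *
from bench import r
c=r.camera("scene");cv2.imwrite("pics/s2.png",cv2.resize(c["pixels"][120:290,230:430],None,fx=3,fy=3,interpolation=cv2.INTER_CUBIC))
R1=tool(np.radians(-90),np.radians(30));print(Ro.from_matrix(R1).as_rotvec(),r.read_state()["tcp_rot"])
plan(np.array([.5941,-.1248,.0335]),R1,6,.2)
```

```text
[ 1.92687451  1.92687451 -0.51630447] [ 1.9283517   1.92351693 -0.51538262]
[[0.2,0.03,0.0,1.18,0.0,0.0,-0.0],[0.2,0.04,0.0,1.17,0.0,0.0,-0.001],[0.2,0.03,0.0,1.18,0.0,0.0,-0.0],[0.2,0.04,0.0,1.18,0.0,0.0,-0.001],[0.2,0.03,0.0,1.17,0.001,0.001,-0.0],[0.2,0.04,0.0,1.18,-0.0,-0.0,-0.001]]
```

View pics/s2.png

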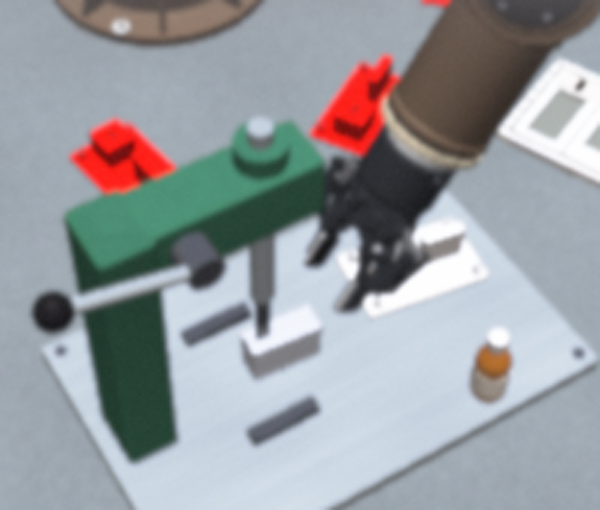

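The open fingers at (315,255) and (350,300) straddle the near end of the block at (285,340), and the wrist is clear of the press arm. I'll go in and close.

{"op": "servo_tool", "data": {
  "deltas": [
    [[0.2,0.03,0,1.18,0,0,0],[0.2,0.03,0,1.18,0,0,-0.001],[0.2,0.03,0,1.18,0,0,0],[0.2,0.03,0,1.18,0,0,-0.001],[0.2,0.03,0,1.18,0,0,0],[0.2,0.03,0,1.18,0,0,0],[0.2,0,0,0,0,0,0],[0.2,0,0,0,0,0,0]]
  ]
}}

```text
time: 4.23
position: [0.5937, -0.1256, 0.032]
tcp_rot: [1.927, 1.926, -0.518]
wrist_force: [0.0, -0.7, -0.3]
opening: 0.0514
gripper_force: 0.0
```

{"op": "servo_tool", "data": {
  "deltas": [
    [[-0.2,0,0,0,0,0,0],[-0.3,0,0,0,0,0,0],[-0.4,0,0,0,0,0,0],[-0.6,0,0,0,0,0,0],[-1,0,0,0,0,0,0],[-1,0,0,0,0,0,0]]
  ]
}}

```text
time: 4.73
position: [0.5947, -0.1249, 0.0335]
tcp_rot: [1.926, 1.926, -0.515]
wrist_force: [-0.3, 3.3, 6.8]
opening: 0.0273
gripper_force: 60.1
```

{"op": "servo_tool", "data": {
  "deltas": [
    [[-1,-0.08,0,-0.13,0,0,0],[-1,0,0,0,0,0,0],[-1,0.4,0,-0.25,0,0,0],[-1,0.87,0,-0.5,0,0,0],[-1,0.87,0,-0.5,0,0,0],[-1,0.87,0,-0.5,0,0,0],[-1,0.87,0,-0.5,0,0,0],[-1,0,0,0,0,0,0]]
  ]
}}

```text
time: 5.4
position: [0.5946, -0.0778, 0.0343]
tcp_rot: [1.925, 1.928, -0.515]
wrist_force: [-0.0, 0.4, -1.8]
opening: 0.0269
gripper_force: 59.1
```

Run:
```python
from h import *
from bench import r
s=r.read_state();print(s["position"],s["wrist_force"],s["opening"])
c=r.camera("scene");cv2.imwrite("pics/s3.png",cv2.resize(c["pixels"][160:260,280:400],None,fx=5,fy=5,interpolation=cv2.INTER_CUBIC))
```

```text
[ 0.59459177 -0.07784329  0.03428982] [-4.03072279e-04  4.10842044e-01 -1.76457872e+00] 0.026893239088904234
```

View pics/s3.png

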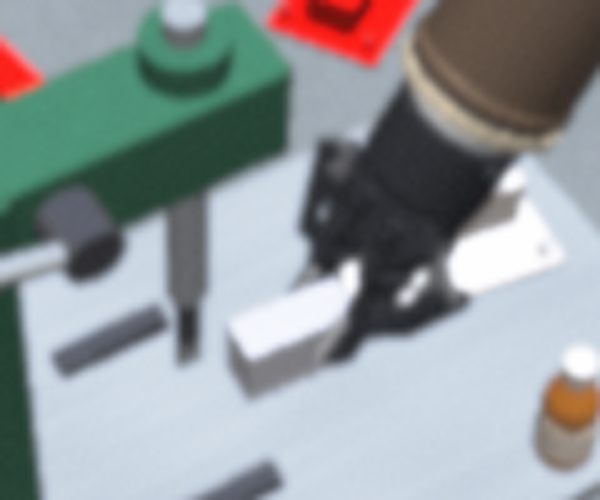

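Run:
```python
from h import *
from bench import r
c=load("scene0.pkl")
P=ray(c,np.array([(229,324),(244,361)])/5+[280,160],.066);print("far end top edge",P,P.mean(0),"len",np.linalg.norm(P[0]-P[1]))
p,R=plan(np.array([.590,-.06,.13]),tool(np.radians(-90),np.radians(30)),4,-1)
plan(np.array([.437,.2963,.075]),tool(np.radians(-62.5),np.radians(30)),16,-1,p,R)
```

```text
far end top edge [[ 0.58451382 -0.12490662]
 [ 0.61048635 -0.12903936]] [ 0.59750008 -0.12697299] len 0.02629927225102191
[[-1,-0.79,-0.11,-2.31,0.0,0.0,0.0],[-1,-0.79,-0.11,-2.3,0.001,0.0,0.001],[-1,-0.79,-0.11,-2.31,0.0,0.0,-0.0],[-1,-0.79,-0.11,-2.3,0.0,0.001,0.0]]
[[-1,2.1,-0.96,-0.82,-0.015,-0.0,-0.026],[-1,2.13,-0.88,-0.82,-0.015,-0.0,-0.026],[-1,2.14,-0.82,-0.85,-0.015,-0.0,-0.026],[-1,2.17,-0.76,-0.85,-0.015,-0.0,-0.026],[-1,2.19,-0.68,-0.86,-0.015,-0.0,-0.026],[-1,2.2,-0.61,-0.88,-0.015,-0.0,-0.026],[-1,2.22,-0.54,-0.88,-0.015,-0.0,-0.026],[-1,2.23,-0.47,-0.89,-0.015,-0.0,-0.026],[-1,2.24,-0.4,-0.9,-0.015,-0.0,-0.026],[-1,2.25,-0.33,-0.9,-0.015,-0.0,-0.026]]
[[-1,2.26,-0.25,-0.91,-0.015,-0.0,-0.026],[-1,2.27,-0.18,-0.91,-0.015,-0.0,-0.026],[-1,2.26,-0.11,-0.91,-0.015,-0.0,-0.026],[-1,2.28,-0.04,-0.91,-0.014,-0.0,-0.026],[-1,2.27,0.03,-0.92,-0.015,-0.0,-0.026],[-1,2.26,0.11,-0.91,-0.015,-0.0,-0.026]]
```

{"op": "servo_tool", "data": {
  "deltas": [
    [[-1,-0.79,-0.11,-2.3,0,0,0],[-1,-0.79,-0.11,-2.3,0,0,0],[-1,-0.79,-0.11,-2.3,0,0,0],[-1,-0.79,-0.11,-2.3,0,0,0]]
  ]
}}

```text
time: 5.78
position: [0.5894, -0.0615, 0.1307]
tcp_rot: [1.927, 1.927, -0.517]
wrist_force: [0.8, -0.4, -1.3]
opening: 0.027
gripper_force: 59.4
```

{"op": "servo_tool", "data": {
  "deltas": [
    [[-1,2.1,-0.96,-0.82,-0.015,0,-0.026],[-1,2.13,-0.88,-0.82,-0.015,0,-0.026],[-1,2.14,-0.82,-0.85,-0.015,0,-0.026],[-1,2.17,-0.76,-0.85,-0.015,0,-0.026],[-1,2.19,-0.68,-0.86,-0.015,0,-0.026],[-1,2.2,-0.61,-0.88,-0.015,0,-0.026],[-1,2.22,-0.54,-0.88,-0.015,0,-0.026],[-1,2.23,-0.47,-0.89,-0.015,0,-0.026],[-1,2.24,-0.4,-0.9,-0.015,0,-0.026],[-1,2.25,-0.33,-0.9,-0.015,0,-0.026]]
  ]
}}

```text
time: 6.62
position: [0.4937, 0.1619, 0.0952]
tcp_rot: [1.593, 2.164, -0.427]
wrist_force: [0.4, -0.3, -2.0]
opening: 0.0274
gripper_force: 59.6
```

{"op": "servo_tool", "data": {
  "deltas": [
    [[-1,2.26,-0.25,-0.91,-0.015,0,-0.026],[-1,2.27,-0.18,-0.91,-0.015,0,-0.026],[-1,2.26,-0.11,-0.91,-0.015,0,-0.026],[-1,2.28,-0.04,-0.91,-0.014,0,-0.026],[-1,2.27,0.03,-0.92,-0.015,0,-0.026],[-1,2.26,0.11,-0.91,-0.015,0,-0.026],[-1,0,0,0,0,0,0],[-1,0,0,0,0,0,0]]
  ]
}}

```text
time: 7.28
position: [0.4365, 0.2954, 0.0743]
tcp_rot: [1.382, 2.283, -0.372]
wrist_force: [0.2, -0.7, -1.9]
opening: 0.0272
gripper_force: 59.7
```

Run:
```python
from h import *
from bench import r
s=r.read_state();print(s["position"],s["tcp_rot"],s["wrist_force"],s["opening"])
R1=tool(np.radians(-62.5),np.radians(30));print(Ro.from_matrix(R1).as_rotvec())
c=r.camera("scene");pickle.dump(c,open("s4.pkl","wb"));cv2.imwrite("pics/s4.png",cv2.resize(c["pixels"][110:210,370:490],None,fx=5,fy=5,interpolation=cv2.INTER_CUBIC))
plan(np.array([.437,.2963,.024]),R1,6,-1)
```

```text
[0.43650355 0.29544243 0.07434126] [ 1.38239389  2.28306153 -0.37226468] [ 0.1736313  -0.6509364  -1.85213233] 0.027182886173866386
[ 1.38496674  2.28235456 -0.37110072]
[[-1,0.44,0.02,0.72,-0.0,0.0,0.0],[-1,0.45,0.01,0.71,-0.0,0.0,0.0],[-1,0.44,0.02,0.72,-0.0,0.001,0.0],[-1,0.44,0.02,0.71,-0.001,-0.0,0.001],[-1,0.44,0.01,0.72,0.0,0.0,-0.0],[-1,0.45,0.02,0.72,0.0,0.0,-0.0]]
```

View pics/s4.png

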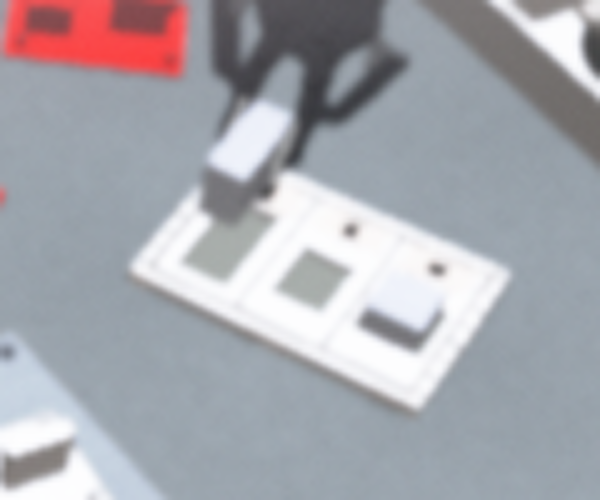

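The block is held upright over the tray, with its top face at (250,140) in the crop and its lower end at (222,200) above the long pocket at (228,245). I'll check the offset by ray, then lower it.

Run:
```python
from h import *
c=load("s4.pkl")
exs=np.array([.4617,-.887]);eys=np.array([.887,.4617]);sl=np.array([.4427,.2853])
q=np.array([.4365,.2954])
for n,uv,z in(("top far L",(204,165),.106),("top far R",(242,182),.106),("bottom far",(212,214),.061),("bot far R",(243,222),.061)):
    p=ray(c,np.array(uv)/5+[370,110],z)[0];print(n,p,"in slot frame",(p-sl)@exs,(p-sl)@eys)
```

```text
top far L [0.45003682 0.2438664 ] in slot frame 0.04013901598149495 -0.012622129786403974
top far R [0.47343702 0.25627546] in slot frame 0.03993605196458151 0.013863105912086882
bottom far [0.45392335 0.25591222] in slot frame 0.03124878036472183 -0.0036132307602420046
bot far R [0.46893363 0.26950063] in slot frame 0.026126110642191596 0.015974662731431798
```

Run:
```python
from h import *
c=load("s4.pkl")
exs=np.array([.4617,-.887]);eys=np.array([.887,.4617]);q=np.array([.4365,.2954])+.0129*exs
for z in(.061,.106):
  for x,y in((.035,-.014),(.035,.014),(-.035,.014)):
    p=proj(c,[*(q+x*exs+y*eys),z])[0];print(z,x,y,((p-[370,110])*5).round())
im=cv2.resize(c["pixels"][130:160,405:435],None,fx=18,fy=18,interpolation=cv2.INTER_CUBIC);cv2.imwrite("pics/s5.png",im)
```

```text
0.061 0.035 -0.014 [193. 211.]
0.061 0.035 0.014 [232. 229.]
0.061 -0.035 0.014 [282. 167.]
0.106 0.035 -0.014 [204. 160.]
0.106 0.035 0.014 [244. 178.]
0.106 -0.035 0.014 [295. 116.]
```

View pics/s5.png

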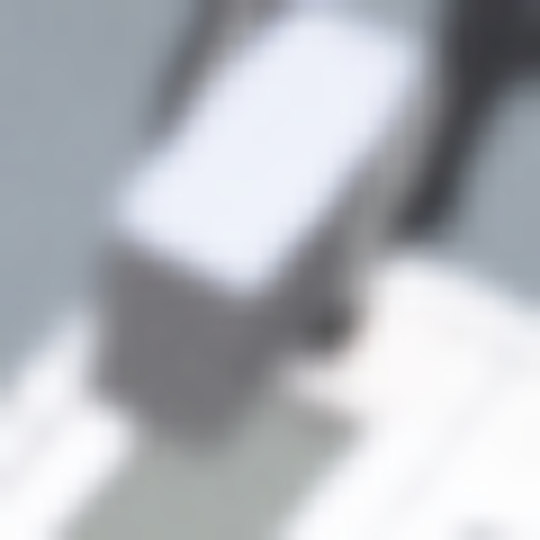

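Run:
```python
from h import *
c=load("s4.pkl");g=c["pixels"].min(2).astype(int)
print("cols 409..422 rows 134..158");print(g[134:159,409:423])
S=load("scene0.pkl");g=S["pixels"].min(2).astype(int)
print(g[226:250,316:334])
from h import *
b=world(-.0215,-.0025);a=np.radians(-90);e=np.array([np.cos(a),np.sin(a)]);f=np.array([-e[1],e[0]])
for x in(-.035,.035): print([proj(S,[*(b+x*e+.014*f),z])[0].round(1) for z in(.02,.065)])
```

```text
cols 409..422 rows 134..158
[[154 154 154 151 136 114 121 165 205 226 235 237 237 237]
 [155 155 155 149 132 116 145 193 224 234 237 237 237 237]
 [156 157 156 147 131 132 176 219 232 237 237 237 237 237]
 [158 157 156 150 142 163 207 230 236 238 237 238 238 238]
 [157 158 157 160 172 199 226 236 238 238 238 237 238 237]
 [158 156 164 180 206 226 235 238 238 237 238 239 239 235]
 [157 159 174 201 226 235 238 238 238 238 238 239 237 228]
 [157 162 182 214 231 237 238 238 238 239 239 238 231 210]
 [157 160 175 203 224 233 236 238 239 239 237 231 214 170]
 [155 150 150 167 193 216 226 233 237 237 233 215 173 133]
 [153 141 132 132 148 166 191 214 226 230 219 180 139 114]
 [152 138 125 120 121 131 145 166 189 202 185 148 119 108]
 [159 143 127 119 118 118 123 129 144 153 141 121 109 105]
 [180 156 129 119 117 118 117 120 122 123 116 111 104  97]
 [201 165 130 119 118 118 117 118 118 116 112 109 106  94]
 [208 162 127 119 117 116 118 117 116 113 112 121 129 127]
 [207 155 125 118 118 118 119 118 116 112 120 143 169 185]
 [209 159 131 122 119 118 118 118 118 119 131 155 184 209]
 [223 198 
[... 1598 characters left out ...]
 196]
 [119 120 119 121 121 126 132 138 144 161 173 183 190 194 197 197 198 199]
 [120 122 125 127 134 143 155 161 167 182 189 196 198 198 199 197 198 198]
 [124 130 138 147 157 170 181 186 189 194 199 200 199 199 199 199 197 196]
 [140 149 161 174 182 191 195 198 198 199 200 201 200 200 199 198 196 196]
 [166 172 184 191 195 198 200 202 201 199 200 200 199 200 197 196 195 195]
 [188 190 195 197 199 200 200 201 200 200 198 198 197 196 196 195 195 195]
 [196 196 198 200 200 200 200 199 199 198 198 196 196 196 194 195 194 194]
 [198 199 199 199 200 199 199 198 198 198 196 196 195 195 195 195 194 193]]
[array([336.6, 237.4]), array([337. , 228.2])]
[array([314.5, 246.8]), array([314.4, 237.7])]
```

A profile check against the upright block at the start shows the same edge shortening there, so the block is held upright and where I expected it. Lowering it now.

{"op": "servo_tool", "data": {
  "deltas": [
    [[-1,0.44,0.02,0.72,0,0,0],[-1,0.44,0.02,0.72,0,0,0],[-1,0.44,0.01,0.72,0,0,0],[-1,0.44,0.02,0.72,0,0,0],[-1,0.44,0.01,0.72,0,0,0],[-1,0.4,0.01,0.65,0,0,0],[-1,0,0,0,0,0,0],[-1,0,0,0,0,0,0]]
  ]
}}

```text
time: 8.0
position: [0.4369, 0.2957, 0.0241]
tcp_rot: [1.384, 2.282, -0.374]
wrist_force: [0.2, 0.8, -1.5]
opening: 0.0271
gripper_force: 59.6
```

{"op": "servo_tool", "data": {
  "deltas": [
    [[-1,0.08,0,0.13,0,0,0],[-1,0,0,0,0,0,0],[-1,0,0,0,0,0,0]]
  ]
}}

```text
time: 8.25
position: [0.4373, 0.2963, 0.0235]
tcp_rot: [1.385, 2.282, -0.372]
wrist_force: [0.4, -0.0, -1.7]
opening: 0.0273
gripper_force: 59.6
```

{"op": "servo_tool", "data": {
  "deltas": [
    [[-1,0.08,0,0.13,0,0,0],[-1,0,0,0,0,0,0],[-1,0,0,0,0,0,0]]
  ]
}}

```text
time: 8.5
position: [0.4371, 0.2962, 0.0217]
tcp_rot: [1.385, 2.282, -0.372]
wrist_force: [-0.1, 0.3, -1.3]
opening: 0.0271
gripper_force: 59.6
```

{"op": "servo_tool", "data": {
  "deltas": [
    [[-1,0.05,0,0.09,0,0,0],[-1,0,0,0,0,0,0],[-1,0,0,0,0,0,0]]
  ]
}}

```text
time: 8.75
position: [0.4371, 0.2961, 0.0206]
tcp_rot: [1.385, 2.282, -0.373]
wrist_force: [0.1, -0.2, -1.6]
opening: 0.0269
gripper_force: 59.6
```

{"op": "servo_tool", "data": {
  "deltas": [
    [[-1,0.05,0,0.09,0,0,0],[-1,0,0,0,0,0,0],[-1,0,0,0,0,0,0]]
  ]
}}

```text
time: 9.0
position: [0.4371, 0.2961, 0.0195]
tcp_rot: [1.385, 2.282, -0.373]
wrist_force: [0.2, 0.1, -1.4]
opening: 0.0274
gripper_force: 59.7
```

{"op": "servo_tool", "data": {
  "deltas": [
    [[-1,0.03,0,0.04,0,0,0],[-1,0,0,0,0,0,0],[-1,0,0,0,0,0,0]]
  ]
}}

```text
time: 9.25
position: [0.4371, 0.2961, 0.0195]
tcp_rot: [1.385, 2.281, -0.373]
wrist_force: [-2.3, -0.1, 6.2]
opening: 0.0269
gripper_force: 60.7
```

Contact came at the expected floor height. Release.

{"op": "servo_tool", "data": {
  "deltas": [
    [[-0.3,0,0,0,0,0,0],[-0.2,0,0,0,0,0,0],[-0.1,0,0,0,0,0,0],[0.1,0,0,0,0,0,0],[0.2,0,0,0,0,0,0],[0.2,0,0,0,0,0,0]]
  ]
}}

```text
time: 9.75
position: [0.4371, 0.2962, 0.019]
tcp_rot: [1.385, 2.282, -0.373]
wrist_force: [-1.0, 0.7, -0.8]
opening: 0.051
gripper_force: 0.0
```

{"op": "servo_tool", "data": {
  "deltas": [
    [[0.2,0,0,-0.5,0,0,0],[0.2,0,0,-1.0,0,0,0],[0.2,0,0,-2,0,0,0],[0.2,0,0,-2.5,0,0,0],[0.2,0,0,-3,0,0,0],[0.2,0,0,-3,0,0,0],[0.2,0,0,0,0,0,0]]
  ]
}}

```text
time: 10.33
position: [0.4097, 0.3539, 0.1278]
tcp_rot: [1.385, 2.283, -0.362]
wrist_force: [0.2, 0.8, 0.3]
opening: 0.0511
gripper_force: 0.0
```

Run:
```python
from h import *
from bench import r
for n in("top","scene"): pickle.dump(r.camera(n),open(n+"6.pkl","wb"))
T,S=load("top6.pkl"),load("scene6.pkl")
a=cv2.resize(S["pixels"][125:205,385:485],None,fx=4,fy=4,interpolation=cv2.INTER_CUBIC)
b=cv2.resize(T["pixels"][140:220,165:265],None,fx=4,fy=4,interpolation=cv2.INTER_CUBIC)
cv2.imwrite("pics/p6.png",np.hstack([a,b]))
def wc(c,uv,hw=2):
    u,v=np.round(uv).astype(int);g=c["pixels"][v-hw:v+hw+1,u-hw:u+hw+1].mean(2)
    w=np.clip(np.median(g)-g-15,0,None);yy,xx=np.mgrid[v-hw:v+hw+1,u-hw:u+hw+1]
    return np.array([(w*xx).sum(),(w*yy).sum()])/w.sum()
print("mark",ray(T,wc(T,[298,164]),.056),ray(S,wc(S,[357,205]),.056))
```

```text
mark [[ 0.55829763 -0.00807709]] [[ 0.55667054 -0.00658634]]
```

View pics/p6.png

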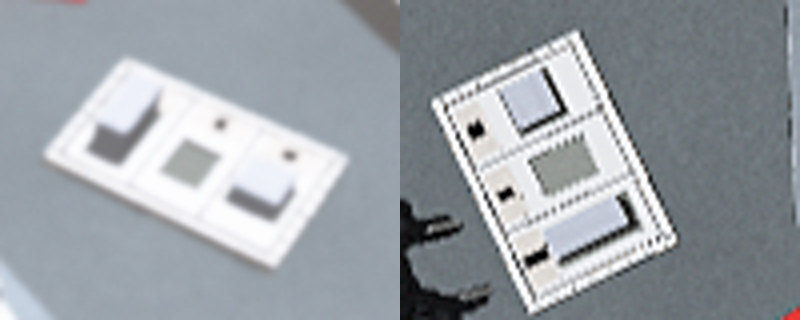

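The block stands in the long pocket in both views: scene half (128,115), top half (590,232). The square block is untouched. Now the cover.

Run:
```python
from h import *
T=load("top6.pkl");w=(196,185,230,212)
b=max(blob(T,lambda p:(p[:,:,0]-p[:,:,2]>12)&(p.min(2)>170),w),key=lambda x:x[0]);cn,_=cv2.findContours(b[2].astype(np.uint8),0,1)
print("block",b[0],cv2.minAreaRect(ray(T,max(cn,key=cv2.contourArea)[:,0]+w[:2],.051).astype(np.float32)))
S=load("scene6.pkl");print("blade pred",proj(S,[[*O,.071],[*O,.083],[*O,.095],[*O,.115]]).round(1).tolist())
print(S["pixels"][210:240:2,308:328].min(2))
yw=np.radians(-94.2);e=np.array([np.cos(yw),np.sin(yw)]);R1=tool(yw,np.radians(30))
o=np.array([.5606,.0272]);g=np.array([*(o-.035*e),.054]);t=g+.019*R1[:,2];print(t)
p,R=plan(t-.1*R1[:,2],R1,16,-.2)
plan(t-.02*R1[:,2],R1,6,-.2,p,R)
```

```text
block 148 ((0.443027526140213, 0.2845865786075592), (0.024418015033006668, 0.06638945639133453), 28.095121383666992)
blade pred [[317.2, 231.9], [317.2, 229.3], [317.2, 226.8], [317.1, 222.4]]
[[194 195 196 192 172 130  98  94  96  96  95  96 102 137 179 196 197 198
  196 197]
 [195 195 194 191 174 134 101  94  96  96  94  94 102 138 176 192 195 195
  195 194]
 [194 194 194 191 173 133 101  94  97  96  93  94 102 134 175 191 193 194
  194 194]
 [194 195 196 193 177 136 102  93  95  97  95  93 101 135 174 190 192 195
  196 197]
 [196 198 195 192 178 141 108  94  95  96  95  97 114 149 181 195 195 195
  195 194]
 [186 176 167 164 172 166 137 102  88  88  90 107 145 176 191 194 194 195
  195 196]
 [125 109 101 109 135 161 157 111  66  57  63 101 150 183 193 195 198 196
  197 196]
 [ 89  87  80  79  89 125 143 108  59  45  55  99 152 186 195 197 197 195
  196 195]
 [ 73  75  87 108 134 157 157 112  60  47  59 100 152 185 194 196 196 197
  195 195]
 [138 158 177 187 195 195 173 122  76  63  72 112 159 187 195 195 196 195
  195 194]
 [196 199 199 201 198 195 175 130  97  91 102 128 164 188
[... 538 characters left out ...]
0.91,0.018,-0.0,0.03],[-0.2,-1.55,0.4,0.89,0.017,-0.0,0.03],[-0.2,-1.54,0.47,0.89,0.017,-0.0,0.03],[-0.2,-1.52,0.52,0.88,0.018,-0.001,0.03],[-0.2,-1.5,0.59,0.87,0.017,0.0,0.03],[-0.2,-1.49,0.64,0.86,0.018,0.0,0.03],[-0.2,-1.47,0.71,0.85,0.017,0.0,0.029]]
[[-0.2,-1.44,0.76,0.84,0.017,0.0,0.03],[-0.2,-1.43,0.82,0.82,0.018,0.0,0.03],[-0.2,-1.39,0.87,0.81,0.017,-0.0,0.03],[-0.2,-1.37,0.93,0.79,0.018,-0.0,0.03],[-0.2,-1.34,0.99,0.78,0.017,-0.0,0.03],[-0.2,-1.31,1.04,0.76,0.017,-0.0,0.03]]
[[-0.2,-0.0,-0.0,1.33,0.0,-0.0,0.0],[-0.2,-0.0,-0.0,1.34,0.0,-0.0,0.0],[-0.2,-0.0,-0.0,1.33,0.0,-0.0,0.0],[-0.2,-0.0,-0.0,1.33,0.0,-0.0,0.0],[-0.2,-0.0,-0.0,1.33,0.0,-0.0,0.0],[-0.2,-0.0,-0.0,1.34,0.0,-0.0,0.0]]
```

{"op": "servo_tool", "data": {
  "deltas": [
    [[-0.2,-1.58,0.15,0.92,0.017,0,0.03],[-0.2,-1.58,0.21,0.91,0.018,0,0.03],[-0.2,-1.57,0.28,0.9,0.017,0,0.03],[-0.2,-1.57,0.34,0.91,0.018,0,0.03],[-0.2,-1.55,0.4,0.89,0.017,0,0.03],[-0.2,-1.54,0.47,0.89,0.017,0,0.03],[-0.2,-1.52,0.52,0.88,0.018,0,0.03],[-0.2,-1.5,0.59,0.87,0.017,0,0.03],[-0.2,-1.49,0.64,0.86,0.018,0,0.03],[-0.2,-1.47,0.71,0.85,0.017,0,0.03]]
  ]
}}

```text
time: 11.27
position: [0.507, 0.1926, 0.1222]
tcp_rot: [1.785, 2.036, -0.483]
wrist_force: [0.6, 0.6, 0.7]
opening: 0.0344
gripper_force: 0.0
```

{"op": "servo_tool", "data": {
  "deltas": [
    [[-0.2,-1.44,0.76,0.84,0.017,0,0.03],[-0.2,-1.43,0.82,0.82,0.018,0,0.03],[-0.2,-1.39,0.87,0.81,0.017,0,0.03],[-0.2,-1.37,0.93,0.79,0.018,0,0.03],[-0.2,-1.34,0.99,0.78,0.017,0,0.03],[-0.2,-1.31,1.04,0.76,0.017,0,0.03],[-0.2,0,0,0,0,0,0],[-0.2,0,0,0,0,0,0]]
  ]
}}

```text
time: 11.93
position: [0.5654, 0.0996, 0.1221]
tcp_rot: [2.007, 1.859, -0.542]
wrist_force: [0.4, 0.9, -0.2]
opening: 0.0342
gripper_force: 0.0
```

Run:
```python
from h import *
from bench import r
s=r.read_state();print(s["position"],s["tcp_rot"],s["opening"],s["wrist_force"])
yw=np.radians(-94.2);R1=tool(yw,np.radians(30));print(Ro.from_matrix(R1).as_rotvec())
t=np.array([.5622,.0528,.0375])
p,R=plan(t-.025*R1[:,2],R1,6,-.2); plan(t,R1,3,-.2,p,R)
c=r.camera("scene");cv2.imwrite("pics/s7.png",cv2.resize(c["pixels"][140:240,320:420],None,fx=5,fy=5,interpolation=cv2.INTER_CUBIC))
```

```text
[0.56540456 0.09957272 0.12205673] [ 2.00657181  1.85897742 -0.54213648] 0.034199528337713274 [ 0.42255044  0.88963148 -0.22046172]
[ 2.00364015  1.86189732 -0.53687376]
[[-0.2,0.03,0.01,1.19,-0.001,0.0,-0.0],[-0.2,0.03,0.01,1.2,-0.0,0.001,-0.001],[-0.2,0.03,0.0,1.19,-0.001,-0.0,0.0],[-0.2,0.03,0.01,1.2,-0.001,0.0,-0.0],[-0.2,0.03,0.0,1.19,-0.0,0.001,-0.001],[-0.2,0.03,0.01,1.2,-0.001,-0.0,0.0]]
[[-0.2,-0.0,-0.0,0.83,0.0,-0.0,0.0],[-0.2,-0.0,-0.0,0.83,0.0,-0.0,0.0],[-0.2,-0.0,-0.0,0.84,0.0,-0.0,0.0]]
```

View pics/s7.png

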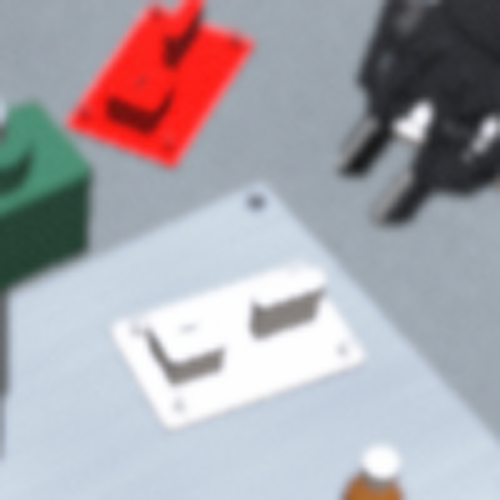

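The open fingers at (360,150) and (395,200) line up with the rib at (288,300). All picture views are used, so from here I measure by numbers only.

{"op": "servo_tool", "data": {
  "deltas": [
    [[-0.2,0.03,0.01,1.2,-0.001,0,0],[-0.2,0.03,0.01,1.2,0,0,-0.001],[-0.2,0.03,0,1.2,-0.001,0,0],[-0.2,0.03,0.01,1.2,-0.001,0,0],[-0.2,0.03,0,1.2,0,0,-0.001],[-0.2,0.03,0.01,1.2,0,0,0],[-0.2,0,0,0,0,0,0],[-0.2,0,0,0,0,0,0]]
  ]
}}

```text
time: 12.65
position: [0.5632, 0.0658, 0.059]
tcp_rot: [2.002, 1.862, -0.539]
wrist_force: [1.0, 0.2, 0.9]
opening: 0.0345
gripper_force: 0.0
```

{"op": "servo_tool", "data": {
  "deltas": [
    [[-0.2,0,0,0.8,0,0,0],[-0.2,0,0,0.8,0,0,0],[-0.2,0,0,0.6,0,0,0],[-0.2,0,0,0,0,0,0],[-0.2,0,0,0,0,0,0]]
  ]
}}

```text
time: 13.07
position: [0.5626, 0.0551, 0.0403]
tcp_rot: [2.001, 1.862, -0.538]
wrist_force: [0.4, -0.3, -0.1]
opening: 0.0342
gripper_force: 0.0
```

{"op": "servo_tool", "data": {
  "deltas": [
    [[-0.3,0,0,0.15,0,0,0],[-0.45,0,0,0,0,0,0],[-0.55,0,0,0,0,0,0],[-0.65,0,0,0,0,0,0],[-0.7,0,0,0,0,0,0],[-0.8,0,0,0,0,0,0],[-1,0,0,0,0,0,0],[-1,0,0,0,0,0,0]]
  ]
}}

```text
time: 13.73
position: [0.563, 0.0548, 0.0396]
tcp_rot: [2.001, 1.862, -0.536]
wrist_force: [-0.4, 2.8, 6.0]
opening: 0.0109
gripper_force: 59.2
```

```bash
cat >> h.py <<'E'
def mark(c,guess):
    "centroid and direction of the dark slot mark near guess (pixel)"
    u,v=np.round(guess).astype(int);W=c["pixels"][v-6:v+7,u-7:u+8].min(2).astype(float)
    return W
E
python3 - <<'E'
from h import *
from bench import r
s=r.read_state();print(s["position"],s["tcp_rot"],s["opening"],s["wrist_force"],s["gripper_force"])
c=r.camera("scene");p=proj(c,[.5567,-.0068,.056])[0].round().astype(int);print(p);print(c["pixels"][p[1]-6:p[1]+7,p[0]-8:p[0]+9].min(2))
E
```

```text
[0.56297976 0.05483804 0.03962694] [ 2.00110332  1.86193913 -0.53641768] 0.01089771563356113 [-0.39331702  2.76567985  5.97515758] 59.219173192977905
[357 205]
[[200 201 202 201 203 205 209 215 221 229 236 241 246 250 252 253 253]
 [201 203 203 209 213 221 228 235 242 247 250 252 253 253 254 254 254]
 [206 213 221 228 236 242 248 250 252 253 253 254 254 254 254 254 254]
 [223 233 241 247 250 252 253 253 254 254 254 254 254 254 254 254 254]
 [237 246 251 253 253 254 254 253 253 253 253 253 254 254 254 254 254]
 [237 247 253 254 254 254 252 250 247 245 247 253 254 254 253 254 254]
 [218 233 250 253 254 253 249 236 226 228 243 252 254 254 254 254 254]
 [187 201 240 252 254 253 248 238 237 242 250 253 254 254 254 254 254]
 [188 163 208 245 253 253 252 252 252 252 253 254 254 254 253 253 253]
 [206 148 165 228 251 253 254 254 254 254 254 253 253 252 249 247 250]
 [222 154 139 195 244 253 254 254 253 253 252 249 245 239 224 215 238]
 [237 178 132 159 224 249 253 252 250 246 239 224 200 184 167 177 230]
 [248 214 150 138 187 233 242 239 224 201 184 165 145 137 141 179 235]]
```

Run:
```python
from h import *
from bench import r
s=r.read_state();p0=s["position"];R0=Ro.from_rotvec(s["tcp_rot"]).as_matrix()
yaw=np.arctan2(-R0[0,1],R0[1,1])-0;yaw=np.arctan2(R0[1,1],R0[0,1])-np.pi/2;tilt=np.arcsin(np.hypot(*R0[:2,2]))
print("tool yaw",np.degrees(yaw),"tilt",np.degrees(tilt), "y_z",R0[2,1])
m=np.array([.5575,-.0075]);print("mark press",press(m))
d=m-p0[:2];rot=A-yaw;c,sn=np.cos(rot),np.sin(rot);d1=np.array([[c,-sn],[sn,c]])@d
print("offset in tool-yaw frame",d@[np.cos(yaw),np.sin(yaw)],d@[-np.sin(yaw),np.cos(yaw)])
R1=Ro.from_euler("z",rot).as_matrix()@R0
t1=np.array([*(world(-.085,0)-d1),p0[2]]);t2=np.array([*(world(-.006,0)-d1),p0[2]])
print(t1,t2)
p,R=plan(t1,R1,10,-1);plan(t2,R1,10,-1,p,R)
```

```text
tool yaw -94.10855286632605 tilt 30.06896336798045 y_z 0.001096734462923632
mark press [[-0.15347824 -0.03016739]]
offset in tool-yaw frame 0.06257038158278205 -0.0010046123125583492
[ 0.58900818 -0.01121901  0.03963443] [ 0.59451894 -0.09002657  0.03963443]
[[-1,-0.55,0.31,0.32,-0.007,0.0,-0.012],[-1,-0.56,0.29,0.32,-0.007,0.0,-0.012],[-1,-0.56,0.29,0.33,-0.007,0.0,-0.013],[-1,-0.57,0.28,0.33,-0.007,0.0,-0.012],[-1,-0.57,0.27,0.33,-0.007,0.0,-0.012],[-1,-0.57,0.26,0.33,-0.008,0.0,-0.012],[-1,-0.57,0.26,0.33,-0.007,0.0,-0.013],[-1,-0.58,0.24,0.33,-0.007,0.0,-0.012],[-1,-0.58,0.23,0.34,-0.007,0.0,-0.012],[-1,-0.58,0.22,0.34,-0.007,0.0,-0.012]]
[[-1,-0.68,0.0,0.4,0.0,0.0,-0.0],[-1,-0.69,0.0,0.39,0.0,0.0,-0.0],[-1,-0.68,0.0,0.4,0.0,0.0,-0.0],[-1,-0.69,0.0,0.39,0.0,0.0,-0.0],[-1,-0.68,0.0,0.4,0.0,0.0,-0.0],[-1,-0.68,0.0,0.4,0.0,0.0,-0.0],[-1,-0.69,0.0,0.39,0.0,0.0,-0.0],[-1,-0.68,0.01,0.4,0.0,0.0,-0.0],[-1,-0.68,-0.0,0.39,0.0,0.0,-0.0],[-1,-0.69,-0.0,0.4,0.0,0.0,-0.0]]
```

{"op": "servo_tool", "data": {
  "deltas": [
    [[-1,-0.55,0.31,0.32,-0.007,0,-0.012],[-1,-0.56,0.29,0.32,-0.007,0,-0.012],[-1,-0.56,0.29,0.33,-0.007,0,-0.013],[-1,-0.57,0.28,0.33,-0.007,0,-0.012],[-1,-0.57,0.27,0.33,-0.007,0,-0.012],[-1,-0.57,0.26,0.33,-0.008,0,-0.012],[-1,-0.57,0.26,0.33,-0.007,0,-0.013],[-1,-0.58,0.24,0.33,-0.007,0,-0.012],[-1,-0.58,0.23,0.34,-0.007,0,-0.012],[-1,-0.58,0.22,0.34,-0.007,0,-0.012]]
  ]
}}

```text
time: 14.62
position: [0.589, -0.0114, 0.0396]
tcp_rot: [1.851, 1.985, -0.496]
wrist_force: [-1.7, 5.8, 7.8]
opening: 0.0111
gripper_force: 59.8
```

Run:
```python
from h import *
from bench import r
s=r.read_state();print(s["position"],s["opening"],s["wrist_force"])
R0=Ro.from_rotvec(s["tcp_rot"]).as_matrix();print("yaw",np.degrees(np.arctan2(R0[1,1],R0[0,1]))-90,R0[2,1],R0[2,2])
for n in("scene","top"):
    c=r.camera(n);q=world(-.085,0);p=proj(c,[*q,.056])[0].round().astype(int);print(n,p,proj(c,[*q,.056])[0]);print(c["pixels"][p[1]-4:p[1]+5,p[0]-7:p[0]+8].min(2))
```

```text
[ 0.58902833 -0.01141089  0.0396373 ] 0.011130161059236065 [-1.74999548  5.79947139  7.84761921]
yaw -85.9811226930671 0.0014089110293531992 -0.8653741004997539
scene [343 222] [343.14700169 222.23979362]
[[231 240 248 251 253 254 254 254 254 254 254 254 254 254 254]
 [248 252 253 254 254 254 254 254 254 254 254 254 254 254 254]
 [253 254 254 254 254 254 253 252 251 252 253 254 254 254 254]
 [252 254 254 254 254 253 249 243 237 245 253 254 254 254 254]
 [246 253 254 254 253 249 235 227 234 246 253 254 254 254 254]
 [225 248 253 254 253 247 238 242 249 252 254 254 254 254 253]
 [184 233 251 253 253 252 251 252 253 254 254 254 254 253 252]
 [151 195 240 252 253 254 254 254 254 254 254 253 251 246 236]
 [137 150 207 244 253 254 254 254 254 253 251 245 231 207 189]]
top [318 155] [317.6633438  154.51707986]
[[242 243 242 244 243 243 244 244 244 243 244 243 242 242 246]
 [243 242 242 243 244 245 247 249 250 248 244 243 242 242 246]
 [242 243 240 244 245 236 227 233 214 226 249 243 243 242 245]
 [243 242 240 244 245 202 122 131  84 127 251 245 243 244 245]
 [243 243 239 244 246 231 204 214 213 208 249 245 245 228 247]
 [243 244 239 243 244 248 249 250 250 248 246 244 246 180 248]
 [243 245 221 247 243 244 246 245 245 244 245 244 246 209 248]
 [243 247 160 252 250 250 250 250 250 251 250 250 249 228 246]
 [243 248 189 238 217 219 220 223 222 211 209 211 209 226 246]]
```

```bash
cat >> h.py <<'E'
def markxy(c,q,hu=4,hv=2,th=6):
    p=proj(c,[*q,.056])[0].round().astype(int);u,v=p
    g=c["pixels"][v-hv:v+hv+1,u-hu:u+hu+1].min(2).astype(float);w=np.clip(g.max()-8-g,0,None)if c["K"][0,0]<450 else np.clip(232-g,0,None)
    yy,xx=np.mgrid[v-hv:v+hv+1,u-hu:u+hu+1];m=np.array([(w*xx).sum(),(w*yy).sum()])/w.sum()
    return m,ray(c,m,.056)[0]
E
python3 - <<'E'
from h import *
from bench import r
q=world(-.085,0)
ms=[]
for n,off in(("scene",[-.0007,.0003]),("top",[.0007,-.0003])):
    m,x=markxy(r.camera(n),q);print(n,m,x,press(x),"bias-corrected",press(x-off));ms.append(press(x-off)[0])
E
```

```text
scene [342.79710145 222.23188406] [ 0.59189945 -0.07457556] [[-0.08416648 -0.00053069]] bias-corrected [[-0.08381838  0.00014668]]
top [317.99578059 154.26019691] [ 0.59327218 -0.07480962] [[-0.08383724  0.00082237]] bias-corrected [[-0.08418534  0.000145  ]]
```

{"op": "servo_tool", "data": {
  "deltas": [
    [[-1,-0.666,0,0.386,0,0,0],[-1,-0.666,0,0.386,0,0,0],[-1,-0.666,0,0.386,0,0,0],[-1,-0.666,0,0.386,0,0,0],[-1,-0.666,0,0.386,0,0,0],[-1,-0.666,0,0.386,0,0,0],[-1,-0.666,0,0.386,0,0,0],[-1,-0.666,0,0.386,0,0,0],[-1,-0.666,0,0.386,0,0,0],[-1,-0.666,0,0.386,0,0,0]]
  ]
}}

```text
time: 15.65
position: [0.5947, -0.0876, 0.0396]
tcp_rot: [1.851, 1.984, -0.495]
wrist_force: [-1.2, 6.0, 10.2]
opening: 0.0109
gripper_force: 60.3
```

Run:
```python
from h import *
from bench import r
s=r.read_state();print(s["position"],s["opening"],s["wrist_force"])
R0=Ro.from_rotvec(s["tcp_rot"]).as_matrix();print("yaw",np.degrees(np.arctan2(R0[1,1],R0[0,1]))-90)
q=world(-.007,0);c=r.camera("scene");p=proj(c,[*q,.056])[0].round().astype(int);print(p);print(c["pixels"][p[1]-9:p[1]+6,p[0]-7:p[0]+9].min(2))
m,x=markxy(c,q);print(m,press(x-[-.0007,.0003]))
```

```text
[ 0.59472464 -0.08758576  0.0396327 ] 0.010861888822798751 [-1.18569581  6.00238918 10.24425648]
yaw -86.0020091123158
[319 234]
[[100 135 152 114  61  48  58 107 169 209 228 240 247 251 253 254]
 [141 163 164 117  63  47  65 123 195 235 247 251 253 254 254 254]
 [185 192 176 123  66  54  75 145 225 249 253 253 254 254 254 254]
 [204 204 185 130  78  64  90 164 237 252 254 254 254 254 254 254]
 [215 219 203 146  95  83 104 174 240 253 254 254 254 254 254 254]
 [232 239 229 170 110 102 125 184 242 253 254 254 254 254 254 254]
 [248 251 244 194 135 136 167 212 244 252 253 254 254 254 254 254]
 [251 253 250 223 186 194 220 232 241 246 250 253 254 254 254 254]
 [248 252 252 245 237 237 237 232 224 227 242 252 254 254 254 253]
 [229 246 252 253 252 249 236 222 218 232 246 253 254 254 254 254]
 [196 225 249 253 254 252 244 238 242 250 253 254 254 254 254 253]
 [182 187 235 252 254 253 252 252 253 254 254 254 254 253 252 250]
 [192 157 201 243 252 254 254 254 254 254 254 253 252 250 241 227]
 [216 157 160 218 248 253 254 254 254 253 252 249 242 223 193 173]
 [237 188 147 175 231 251 253 253 252 250 242 223 193 164 144 145]]
[318.06162465 232.78711485] [[-0.00538535 -0.00458374]]
```

Run:
```python
from h import *
from bench import r
c=r.camera("scene");g=c["pixels"][233:237,316:324].min(2).astype(float);w=np.clip(247-g,0,None);w[0,:3]=0
yy,xx=np.mgrid[233:237,316:324];m=np.array([(w*xx).sum(),(w*yy).sum()])/w.sum()
print(m,press(ray(c,m,.056)[0]-[-.0007,.0003]));b=np.array([-.0007,.0003])
for px in(-.0076,0): print(px,proj(c,[*(world(px,.00015)+b),.056]), "tip",proj(c,[*(O+b),.071]))
s=r.read_state();R0=Ro.from_rotvec(s["tcp_rot"]).as_matrix()
print(s["position"],R0.T@np.r_[.0076*ex,0]*100)
```

```text
[319.14173228 233.77165354] [[-0.006264   -0.00020445]]
-0.0076 [[319.62203696 233.65788544]] tip [[317.19820339 231.65879918]]
0 [[317.2583217  234.82315284]] tip [[317.19820339 231.65879918]]
[ 0.59449814 -0.08859565  0.03960859] [-0.65753993  0.0007286   0.3811046 ]
```

{"op": "servo_tool", "data": {
  "deltas": [
    [[-1,-0.28,0,0.16,0,0,0],[-1,-0.28,0,0.16,0,0,0],[-1,0,0,0,0,0,0],[-1,0,0,0,0,0,0],[-1,0,0,0,0,0,0]]
  ]
}}

```text
time: 16.17
position: [0.5951, -0.0943, 0.0396]
tcp_rot: [1.851, 1.984, -0.496]
wrist_force: [2.1, -1.7, 5.7]
opening: 0.0108
gripper_force: 59.2
```

Run:
```python
from h import *
from bench import r
s=r.read_state();print(s["position"],s["wrist_force"])
R0=Ro.from_rotvec(s["tcp_rot"]).as_matrix();print("yaw",np.degrees(np.arctan2(R0[1,1],R0[0,1]))-90)
c=r.camera("scene");print(c["pixels"][224:240,309:325].min(2))
```

```text
[ 0.59508875 -0.09432896  0.03964071] [ 2.11690595 -1.71962157  5.65444709]
yaw -86.01569774135861
[[ 89  86  83  93 131 150 112  62  47  59 104 159 196 213 221 230]
 [ 78  77  79  99 136 152 113  61  47  60 108 169 213 231 241 248]
 [ 79  90 113 140 163 164 116  64  49  65 124 196 236 248 252 253]
 [115 140 162 182 192 175 122  67  53  78 147 225 249 253 254 254]
 [164 183 195 203 204 184 129  78  65  90 164 235 252 254 254 254]
 [197 205 210 216 220 203 148  95  82 104 173 238 252 254 254 254]
 [212 217 224 233 239 230 171 109 102 125 185 241 253 254 254 254]
 [224 233 242 249 251 245 195 134 137 169 216 247 253 254 254 254]
 [239 248 252 253 253 250 222 185 193 221 240 251 254 254 254 253]
 [246 251 253 254 254 252 244 232 231 236 244 251 253 254 254 253]
 [240 249 253 254 254 254 251 244 235 229 237 249 253 254 254 254]
 [223 235 251 254 254 254 252 240 229 233 244 252 254 254 254 254]
 [201 209 242 252 254 254 252 245 243 250 252 254 254 254 254 254]
 [206 178 212 246 253 254 253 252 253 253 254 254 254 254 253 252]
 [227 174 168 223 249 253 254 254 254 254 254 254 253 252 250 241]
 [243 197 153 184 236 252 254 254 254 254 253 253 250 242 223 194]]
```

{"op": "servo_tool", "data": {
  "deltas": [
    [[-1,-0.05,0,0.03,0,0,0],[-1,0,0,0,0,0,0],[-1,0,0,0,0,0,0],[-0.75,0,0,0,0,0,0],[-0.6,0,0,0,0,0,0],[-0.4,0,0,0,0,0,0],[-0.2,0,0,0,0,0,0],[-0.2,0,0,0,0,0,0]]
  ]
}}

```text
time: 16.88
position: [0.5944, -0.0951, 0.0391]
tcp_rot: [1.852, 1.985, -0.497]
wrist_force: [0.7, -0.2, 0.2]
opening: 0.034
gripper_force: 0.0
```

{"op": "servo_tool", "data": {
  "deltas": [
    [[-0.2,0,0,-0.5,0,0,0],[-0.2,0,0,-1,0,0,0],[-0.2,0,0,-2,0,0,0],[-0.2,0,0,-2.5,0,0,0],[-0.2,0,0,-3,0,0,0],[-0.2,0,0,-3,0,0,0],[-0.2,0,0,-2,0,0,0],[-0.2,0,0,0,0,0,0]]
  ]
}}

```text
time: 17.55
position: [0.5915, -0.0226, 0.1648]
tcp_rot: [1.85, 1.983, -0.489]
wrist_force: [0.9, 0.0, 0.7]
opening: 0.0342
gripper_force: 0.0
```

Run:
```python
from h import *
from bench import r
s=r.read_state();print(s["position"],s["wrist_force"])
S=r.camera("scene");T=r.camera("top");b=np.array([-.0007,.0003])
print(S["pixels"][230:239,311:325].min(2))
# pad and rib / flange: white mask edges on flange, both views
e0=world(-.035,0)
for c,n,bb in((S,"scene",b),(T,"top",-b)):
    pr=proj(c,[[*(e0+x*ex+y*ey),.026] for x,y in((-.065,-.04),(-.065,.04),(.065,.04),(.065,-.04))]+bb@np.zeros((2,3)));print(n,pr.round(1).tolist())
    u0,v0=np.floor(pr.min(0)).astype(int)-6;u1,v1=np.ceil(pr.max(0)).astype(int)+7
    bl=max(blob(c,lambda p:p.min(2)>222,(u0,v0,u1,v1)),key=lambda x:x[0]);cn,_=cv2.findContours(bl[2].astype(np.uint8),0,1)
    P=press(ray(c,max(cn,key=cv2.contourArea)[:,0]+[u0,v0],.026)-bb).astype(np.float32)
    print(bl[0],cv2.minAreaRect(P),P.min(0),P.max(0))
```

```text
[ 0.59146984 -0.02259587  0.16478592] [0.89719298 0.01544363 0.67485167]
[[222 231 238 228 168 108 100 123 183 240 252 254 254 254]
 [241 248 250 243 193 132 135 165 214 246 253 254 254 254]
 [251 253 253 249 220 182 190 219 238 250 253 254 253 254]
 [253 254 254 252 243 231 229 235 243 250 253 254 254 254]
 [253 254 254 253 251 242 233 227 235 248 253 254 254 254]
 [250 253 254 253 251 238 227 231 242 251 253 254 254 254]
 [239 252 253 254 252 243 242 249 252 253 254 254 254 253]
 [209 244 252 254 253 252 252 253 254 254 254 254 253 252]
 [165 221 248 253 254 254 254 254 254 254 253 252 249 240]]
scene [[339.7, 216.7], [354.8, 236.1], [315.3, 256.3], [301.1, 235.5]]
928 ((-0.0377035066485405, 0.0015009082853794098), (0.13735654950141907, 0.08357381820678711), 0.6992536783218384) [-0.10605377 -0.04090175] [0.0309804  0.04312127]
top [[314.0, 167.6], [312.9, 144.6], [350.6, 142.8], [351.8, 165.8]]
580 ((-0.036146312952041626, 8.746981620788574e-06), (0.12843547761440277, 0.07955846190452576), 0.04170674458146095) [-0.10038913 -0.0397996 ] [0.02808635 0.03976656]
```

The cover measures about 0.7–1 mm short along the blade, under 0.2 mm off laterally and under 0.7° off in line. The gripper is clear, so I'm handing in.

```bash
python3 -c "
from bench import r
print(r.hand_in())"
```

```text
the job is handed in; nothing more can be done
None
```

I set the long block upright in its long slot, then slid the white cover flat until its mark sat under the blade (about 1 mm short along the blade, in line with it), released it and handed in at about 18 s of the 58 s allowed; the interface gave no verdict.

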